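# Lay tongs and brush in the drying tray, then hold the blower dial at its third click

## Task

Lay the rinsed chrome chip tongs and the tile brush flat in their own compartments of the drying tray on top of the white tile cabinet, each the way round its compartment is shaped for, without dropping them. Then press the red thumb lever of the spring-return dial down past the first two clicks to the third, full blow, which only runs while it is held: keep it there for at least two seconds and finish with the robot still holding it down. Leave everything else on the table where it stands.

Things in the scene. Friction and masses are not known exactly. Their poses are not given: they have to be found in the camera images.
- cabinet: white plastic tile drying cabinet, fixed, 200 (its x) x 280 (its y) x 130 mm high; origin: centre of its underside, on the table, z up. On its flat top: a grey drying tray (local y -73 to +136 mm, rim 4 mm high) with the tongs bay at local y -22 and the brush bay at y +78 mm, both along its x; the dial at the -y end. A door 121 mm high stands open at the +y end, up to 190 mm out; not needed
- tongs_bay_tail (a point): where the tongs' bow end belongs: on the tray floor (130 mm above the table) in the narrow, -x end of the tongs bay. White ribs 9 mm high, 4 mm thick, 35 mm apart inside, stand round this end, its end wall 5 mm farther out. The middle of the bay (local x -36 to +36 mm) has no ribs, for the fingers
- tongs_bay_head (a point): where the tongs' jaw tips belong: on the tray floor in the wide, +x end of the tongs bay, 140 mm from its tail point. Ribs 9 mm high, 49 mm apart inside, end wall 5 mm farther out
- brush_bay_tail (a point): where the end of the brush handle belongs: on the tray floor (130 mm above the table) in the narrow, -x end of the brush bay. White ribs 9 mm high, 4 mm thick, 28 mm apart inside, stand round this end, its end wall 5 mm farther out. The middle of the bay (local x -40 to +26 mm) has no ribs, for the fingers
- brush_bay_head (a point): where the bristle tips belong: on the tray floor in the wide, +x end of the brush bay, 152 mm from its tail point. Ribs 9 mm high, 56 mm apart inside, end wall 5 mm farther out
- tongs: chrome chip tongs, rigid, lying on the table: a narrow V seen from above, 140 mm long along its x, 14 mm high, 50 to 100 g; two upright strips 3 mm thick joined by a bow at -x. Outside width: 22 mm at the bow, 31 mm at the middle, 40 mm at the jaw tips (+x). Origin: middle of its length, on its underside, z up. Grip across both strips at the middle
- tongs_tail (a point): bow end of the tongs, on the underside, 70 mm from the origin towards -x
- tongs_head (a point): jaw-tip end of the tongs, on the centre line (between the tips) at the underside, 70 mm from the origin towards +x
- brush: flat tile brush lying on the table, 152 mm long along its x, 40 to 85 g: tan handle 20 wide, 14 mm high (x -76 to +9 mm), steel ferrule 44 wide, 14 high (x +9 to +31), dark stiff bristles 46 wide, 13 high (x +31 to +76). Origin: middle of its length, on its underside, z up. Grip across the handle 8 mm from the origin towards -x
- brush_tail (a point): end of the brush handle, on the underside, 76 mm from the origin towards -x
- brush_head (a point): bristle-tip end of the brush, on the underside, 76 mm from the origin towards +x
- dial (a joint): turn of the spring-return dial in rad: 0 = off (at rest), growing as the thumb lever is pressed down. Clicks (detents) at 0.35 (first), 0.70 (second), 1.05 (third); end stop at 1.12. A spring drives it back to 0 when let go: no click holds it. Pressing at the pad takes about 2 to 11 N, falling after each click ridge, most at the third
- dial_axis (a point): the dial's axle, which runs along the cabinet's x, 144 mm above the table; the drum has a radius of 24 mm and a width of 42 mm with its cheeks. The lever points to the cabinet's -y, outwards over the table; its elevation above level is 0.611 rad minus the dial's value, so pressing turns it downwards about this axle to 0.44 rad below level at the third click
- lever_pad (a point): centre of the upper face of the ribbed thumb pad (30 mm along the axle x 36 mm along the lever, 8 mm thick) at the lever's end, 78 mm from the axle: press here. At off it is about 189 mm above the table, at the third click about 112 mm; it stays outside the cabinet's end, so a vertical push meets nothing else
- dice_cup: red plastic dice cup, rim diameter 76 mm, 85 mm high, leave alone. Origin: centre of its underside.
- saucer: glass saucer, diameter 116 mm, 18 mm high, leave alone. Origin: centre of its underside.
- tile_rack: clear acrylic rack with standing tiles, 45 x 300 mm (along its y), 41 mm high, leave alone. Origin: centre of its underside.
- tile_wall: two-high wall of green-backed tiles, 183 (along its x) x 36 x 40 mm, leave alone. Origin: centre of its underside.
- tea_mug: blue mug, diameter 76 mm, 88 mm high, leave alone. Origin: centre of its underside.
- chip_stack: stack of chips, diameter 39 mm, 26 mm high, leave alone. Origin: centre of its underside.
There are look-alikes about, which are no part of the job. What is shaped like the brush but blue or green is not meant.

How it is judged:
On the way, in this order (a step that is already met when the one before it is completed fails the run):
1. the tongs and the brush lie flat in their own bays, the right way round, and are let go (distance between tongs_tail and tongs_bay_tail below 0.012 m and z of tongs_tail in the frame of tongs_bay_tail below 0.004 m and distance between tongs_head and tongs_bay_head below 0.012 m and z of tongs_head in the frame of tongs_bay_head below 0.004 m and angle between each of tongs, brush's own z axis and vertical below 0.06 rad and linear speed of each of tongs, brush below 0.03 m/s and contact force between each of the fingers, the arm and tongs below 0.1 N and distance between brush_tail and brush_bay_tail below 0.012 m and z of brush_tail in the frame of brush_bay_tail below 0.004 m and distance between brush_head and brush_bay_head below 0.012 m and z of brush_head in the frame of brush_bay_head below 0.004 m and contact force between each of the fingers, the arm and brush below 0.1 N), for 0.2 s.
2. the dial is held at its third click by the robot for two seconds (value of joint dial above 0.96 rad and contact force between any of the fingers, the arm and dial above 1.5 N), for 2 s.
At the end, for the whole second after the job is handed in: The robot still presses the thumb lever (1.5 N or more), dial above 0.96 rad after 2 s held there; tongs and brush rest untouched in their bays, right way round: ends within 12 mm of the bay points and at most 4 mm above the tray floor, level within 0.06 rad (all of step 1 and all of step 2); the arm keeps its last pose, push and grip.
It fails at once if a bystander (dice cup, saucer, tile rack, tile wall, mug or chip stack) is pushed more than 30 mm or tipped (distance of any of dice_cup, saucer, tile_rack, tile_wall, tea_mug, chip_stack from where it was at the start of the episode above 0.03 m or angle between any of dice_cup, saucer, tile_rack, tile_wall, tea_mug, chip_stack's own z axis and vertical above 0.35 rad).
It fails at once if the tongs falls or is thrown: it moves faster than 0.7 m/s while the gripper does not hold it (a drop of more than about 25 mm) (linear speed of tongs above 0.7 m/s and contact force between the fingers and tongs below 0.05 N).
It fails at once if the brush falls or is thrown: it moves faster than 0.7 m/s while the gripper does not hold it (a drop of more than about 25 mm) (linear speed of brush above 0.7 m/s and contact force between the fingers and brush below 0.05 N).
It also fails if it takes over 72 s, if anything falls off the work surface, if the arm or the gripper's body presses on something with over 40 N, if the wrist force passes 120 N, or if a joint passes its speed limit or range.

## Robot

A 6-joint arm with a two-finger parallel gripper is mounted at the origin on the work surface. World frame = base frame: x ahead of the robot, y to its left, z up, the work surface at z = 0. Lengths are in m, angles in rad, forces in N, time in s.
With the tool pointing down it reaches from about 0.275 to 0.875 m from the base axis. Payload 12.5 kg.
Tool frame: the origin (TCP) lies at the centre of the arm's flange, where the gripper is bolted on; the fingertips stand 173 mm ahead of it and the grasp point (between the pads) lies 155 mm ahead of it; x points along the fingers, y is the direction in which the jaws open and shut, and the axes are right-handed (so a half turn about x gives the same grasp; the last joint's range is limited). The gripper opens to 85 mm and grips with 20 to 120 N. Pads are 22 mm wide; open, the fingers measure 114 mm over their backs; the gripper's body (76 mm by 85 mm) begins 54 mm behind the grasp point. The pads swing forward as they close: fully open they stand 13 mm farther back than shut.
Start: joints at [-1.274, 0.351, 1.652, -0, 1.139, -0.085], TCP at [0.205, -0.51, 0.405] pointing down, gripper open.
Joint ranges: [-2.75, 2.75], [-0.79, 2.1], [0.01, 2.65], [-1.57, 4.71], [0.07, 3.14], [-2.87, 2.87]. Speed limits (rad/s): [2.22, 2.22, 2.79, 3.14, 3.14, 3.14].

## Interface

Orientations are given as a unit quaternion [x, y, z, w].
In Python, from station import env, planner, imaging, job, spot_in, silhouettes, monitor gives the robot as it stands. Calls block until the motion is done:
- env.move_pose(position, orientation): joint-space move of the TCP to a pose.
- env.move_linear(position, attitude=None, max_speed=0.15, max_force=None): straight line of the TCP; attitude=None keeps the orientation; max_speed is the mean speed in m/s. With max_force (N) it stops when the force on the tool has changed by that much, and returns True; else False.
- env.move_joints(angles): joint-space move.
- env.let_go() and env.grab(): open the fingers fully, or close them until they stop; the grip force is fixed at half the most.
- env.dwell(seconds).
- planner.solve_ik(position, orientation): joint angles nearest the present ones, or None.
- imaging.snapshot(name): name is "scene" or "top" or "wrist"; returns (picture, depth): 480x640x3 uint8, red, green, blue; 480x640 float32, m along the optical axis (not along the pixel's ray), 0 where there is no reading.
- imaging.camera_info(name): a dict with "fov_y" (degrees; the focal length in pixels is half the picture's height over the tangent of half this angle, whatever the lens; pixels are square), "cx", "cy" (the principal point, pixels), "k1" (the pictures are not rectified: a ray, as slopes to the right and down, at radius r is drawn at 1 + k1 r^2 times it, then the intrinsics apply), "rvec" (rotation vector, rad) and "tvec" (3), from world to camera coordinates, as OpenCV has them; the wrist camera has in their place "tool_from_camera" (4x4, takes a point from camera to tool coordinates, whose origin is the TCP and whose axes are the tool frame's). Camera axes: x right, y down, z forward; pixel columns grow to the right and rows downward; lengths in m; the calibration is good to about 2 mm. A picture is of the moment at which its call begins: read the wrist's pose just before it. camera_info takes no time and is no camera call.
A pose or a line that the arm cannot do raises env.PlanningError and nothing moves.
- job.hand_in(): hands the job in, once; it reports no verdict.
Trained networks look in the newest picture that a camera, given by its name, has taken for a name from the list of things; names that differ only in an ending like _2 or _b are one class to them, and where a whole thing is asked for, a point or a joint stands for the part that bears it (a point fixed in the world has none). Each returns a list of dicts, best first, with "p" (0 to 1); they miss things now and then, are a little off and sometimes report something else, mostly with a low value. They report only what shows in the picture. A call takes as long as a camera call. They do not tell look-alikes from the thing itself.
- spot_in(camera, target): "centre" ([x, y, z] in m, in world coordinates, good to about 4 mm: the middle of the surface that is visible of it).
- silhouettes(camera, target): "region" (480x640 bool, what is visible of it).
Readings, each from a call of its own:
- monitor.current_time(): time.
- monitor.current_qpos(): joint angles.
- monitor.current_dq(): joint speeds.
- monitor.current_tau(): joint torques, N m.
- monitor.current_eef_pos(): TCP position.
- monitor.current_tcp_rot(): TCP orientation.
- monitor.current_ft_force(): force on the tool from outside, world axes, zero at the start.
- monitor.current_wrist_torque(): the same for the moment, N m.
- monitor.current_gripper_width(): finger opening in m.
Only numpy, scipy, OpenCV 4.12 (cv2) and the standard library are available. Lean on these libraries where they do the work, as an engineer would, in place of code of your own. Each camera call takes 0.05 s, during which the arm holds its last target.

## Working session

There is one attempt and no reset: what is moved stays moved. The work goes in short steps, each a Python script; the robot and the scene stay as the last script left them, time stands still between calls to the robot, and variables do not carry over. Pictures are saved under pics/ and viewed, and the job is handed in when it is done.

```bash
mkdir -p pics; ls; python3 - <<'E'
from station import env, planner, imaging, job, spot_in, silhouettes, monitor
import cv2
for n in ["scene","top","wrist"]:
    p,d=imaging.snapshot(n); cv2.imwrite(f"pics/{n}0.png",p[:,:,::-1]); print(n,imaging.camera_info(n))
print(monitor.current_time(),monitor.current_tcp_rot(),monitor.current_eef_pos())
E
```

```text
pics
scene {'fov_y': 42.97315632470547, 'cx': 320.1780354660225, 'cy': 231.82638561087768, 'k1': 0.060986753102476615, 'rvec': array([ 1.50744048,  2.11098775, -0.81776152]), 'tvec': array([ 0.25788548, -0.24808154,  1.8758862 ])}
top {'fov_y': 42.49467241014789, 'cx': 319.56200138925414, 'cy': 253.48770696052554, 'k1': -0.1264975008387416, 'rvec': array([ 2.18052909, -2.16389676,  0.09581453]), 'tvec': array([-0.1153478 ,  0.52719455,  1.65833204])}
wrist {'fov_y': 71.22980898509151, 'cx': 324.91594154578786, 'cy': 241.18309221960575, 'k1': -0.026369273046856066, 'tool_from_camera': array([[-2.83131779e-04, -3.16908508e-01,  9.48456070e-01,
         3.24967424e-02],
       [ 9.99999960e-01, -6.52865741e-05,  2.76704325e-04,
        -1.60856329e-04],
       [-2.57685074e-05,  9.48456110e-01,  3.16908513e-01,
        -8.18496445e-02],
       [ 0.00000000e+00,  0.00000000e+00,  0.00000000e+00,
         1.00000000e+00]])}
0.15 [-0.69422968 -0.13447548  0.69429337 -0.13385893] [ 0.20491555 -0.510297    0.40428427]
```

View pics/scene0.png

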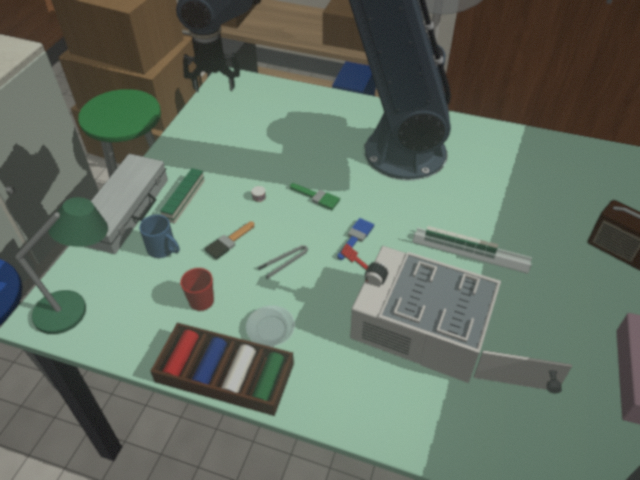

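View pics/top0.png

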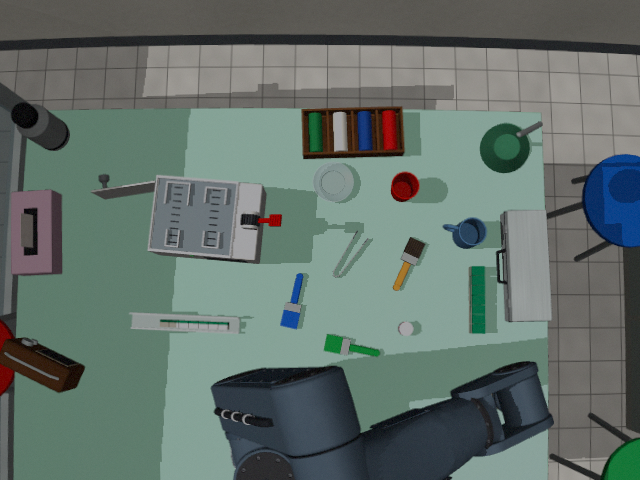

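The tan-handled brush is at about (409,262) in the top view. The look-alikes are the blue brush (294,300) and the green brush (351,346). The tongs are at (352,253), the cabinet at (208,218) and the red lever at (275,220).

```bash
cat > h.py <<'E'
import numpy as np, cv2
from scipy.spatial.transform import Rotation as R
from station import env, planner, imaging, job, spot_in, silhouettes, monitor
def cam(name, pose=None):
    i=imaging.camera_info(name); f=240/np.tan(np.radians(i["fov_y"]/2))
    K=np.array([[f,0,i["cx"]],[0,f,i["cy"]],[0,0,1.]]); D=np.array([i["k1"],0,0,0.])
    if "rvec" in i:
        Rm=cv2.Rodrigues(i["rvec"])[0]; t=np.array(i["tvec"])
    else:
        p,q=pose; T=np.eye(4); T[:3,:3]=R.from_quat(q).as_matrix(); T[:3,3]=p
        M=np.linalg.inv(T@i["tool_from_camera"]); Rm=M[:3,:3]; t=M[:3,3]
    return K,D,Rm,t
def rays(c,uv):
    K,D,Rm,t=c; uv=np.asarray(uv,float).reshape(-1,1,2)
    n=cv2.undistortPoints(uv,K,D)[:,0]; return np.c_[n,np.ones(len(n))]
def on_plane(c,uv,z):
    r=rays(c,uv)@c[2]; o=-c[2].T@c[3]; return o+r*((z-o[2])/r[:,2])[:,None]
def from_depth(c,uv,d):
    return (rays(c,uv)*np.asarray(d).reshape(-1,1)-c[3])@c[2]
def proj(c,X):
    return cv2.projectPoints(np.asarray(X,float).reshape(-1,1,3),cv2.Rodrigues(c[2])[0],c[3],c[0],c[1])[0][:,0]
def pose(): return np.array(monitor.current_eef_pos()),np.array(monitor.current_tcp_rot())
def down(phi):
    "tool x down, jaw axis (tool y) at angle phi in the table plane"
    x=np.array([0,0,-1.]); y=np.array([np.cos(phi),np.sin(phi),0]); z=np.cross(x,y)
    return R.from_matrix(np.c_[x,y,z]).as_quat()
E
python3 - <<'E'
from h import *
print("jaw phi now", R.from_quat(pose()[1]).as_matrix()[:,1])
for n in ["top","scene"]:
    p,d=imaging.snapshot(n); c=cam(n)
    for t in ["tongs","brush","cabinet","dial","lever_pad"]:
        s=silhouettes(n,t); sp=spot_in(n,t)
        for k in s[:3]:
            m=k["region"]; v,u=np.nonzero(m); dd=d[v,u]; ok=dd>0
            X=from_depth(c,np.c_[u,v][ok],dd[ok])
            print(n,t,round(k["p"],2),"px",u.mean().round(),v.mean().round(),m.sum(),"xyz",np.median(X,0).round(3),"zmax",np.percentile(X[:,2],97).round(3), "rgb",p[m].mean(0).round())
        print("   spots",[(round(k["p"],2),np.round(k["centre"],3)) for k in sp[:3]])
p,d=imaging.snapshot("top")
cv2.imwrite("pics/crop1.png",cv2.resize(p[140:360,130:440,::-1],None,fx=2.5,fy=2.5,interpolation=cv2.INTER_CUBIC))
E
```

```text
jaw phi now [ 3.72588470e-01 -9.27996266e-01 -8.73187029e-04]
   spots []
top brush 0.79 px 408.0 260.0 635 xyz [ 0.521 -0.355  0.013] zmax 0.021 rgb [100.  84.  57.]
top brush 0.61 px 292.0 306.0 614 xyz [ 0.374 -0.04   0.014] zmax 0.021 rgb [ 44.  85. 145.]
top brush 0.56 px 347.0 347.0 723 xyz [ 0.272 -0.179  0.013] zmax 0.021 rgb [ 50. 123.  74.]
   spots [(0.98, array([ 0.376, -0.042,  0.014])), (0.91, array([ 0.275, -0.18 ,  0.009])), (0.68, array([0.615, 0.185, 0.129]))]
top cabinet 0.89 px 202.0 217.0 9995 xyz [0.612 0.188 0.13 ] zmax 0.164 rgb [110. 113. 115.]
top cabinet 0.56 px 406.0 329.0 181 xyz [ 0.325 -0.347  0.026] zmax 0.034 rgb [153. 155. 155.]
   spots [(0.82, array([0.615, 0.187, 0.131]))]
top dial 0.96 px 260.0 220.0 415 xyz [0.598 0.044 0.169] zmax 0.199 rgb [86. 25. 24.]
top dial 0.4 px 202.0 216.0 10080 xyz [0.613 0.189 0.13 ] zmax 0.164 rgb [110. 113. 115.]
   spots [(0.88, array([0.598, 0.041, 0.166])), (0.56, array([0.336, 0.253, 0.019]))]
top lever_pad 0.96 px 260.0 220.0 384 xyz [0.598 0.045 0.168] zmax 0.199 rgb [85. 22. 22.]
top lever_pad 0.26 px 202.0 
[... 499 characters left out ...]
.  89.]
   spots [(0.86, array([ 0.381, -0.034,  0.017])), (0.84, array([ 0.532, -0.355,  0.016])), (0.73, array([ 0.282, -0.18 ,  0.013]))]
   spots [(0.89, array([0.684, 0.216, 0.134])), (0.6, array([0.606, 0.039, 0.167]))]
scene dial 0.74 px 365.0 262.0 516 xyz [0.603 0.037 0.167] zmax 0.197 rgb [112.  85.  78.]
scene dial 0.29 px 158.0 236.0 1264 xyz [ 0.602 -0.508  0.055] zmax 0.088 rgb [66. 83. 90.]
   spots [(0.17, array([ 0.422, -0.532,  0.042]))]
scene lever_pad 0.73 px 365.0 263.0 579 xyz [0.603 0.04  0.166] zmax 0.197 rgb [112.  88.  81.]
scene lever_pad 0.72 px 472.0 249.0 2232 xyz [0.356 0.261 0.026] zmax 0.043 rgb [114. 126. 116.]
   spots [(0.72, array([0.604, 0.038, 0.169]))]
```

View pics/crop1.png

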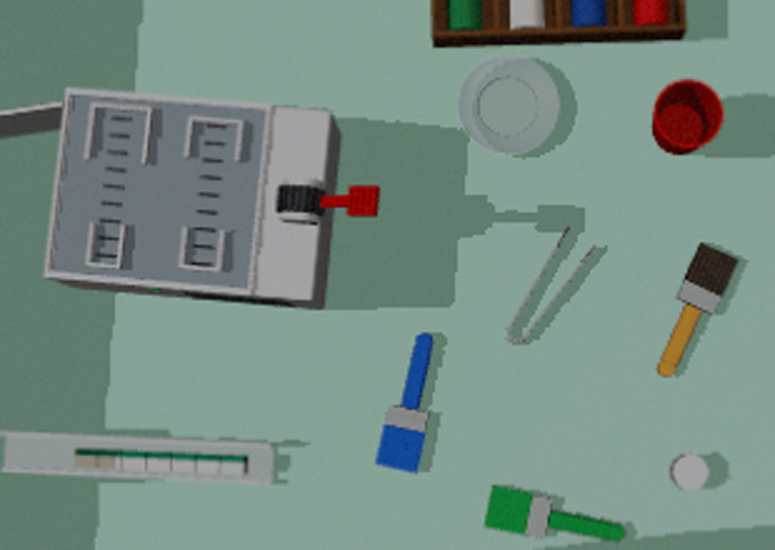

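The crop confirms it. The only tan/steel/dark brush is at full-picture (409,262), head up and handle down. The blue (292,306) and green (347,347) ones are ruled out. The tongs' bow is at about (335,275) and the jaws open up and to the right. Next I'll take close wrist views.

```bash
cat > look.py <<'E'
from h import *
import sys
def look(xyz,phi,name,h=0.36):
    env.move_pose([xyz[0],xyz[1],xyz[2]+h],down(phi))
    pp=pose(); p,d=imaging.snapshot("wrist")
    np.savez(f"/tmp/{name}.npz",p=p,d=d,pos=pp[0],q=pp[1])
    cv2.imwrite(f"pics/{name}.png",p[:,:,::-1]); return p,d,cam("wrist",pp)
E
python3 - <<'E'
from look import *
for phi in (np.radians(-100),np.radians(80)):
    for P in ([.52,-.19,.17],[.52,-.35,.17],[.61,.16,.3],[.61,.27,.3],[.6,.01,.35]):
        s=planner.solve_ik(P,down(phi)); print(round(phi,2),P,None if s is None else np.round(s,2))
phi=np.radians(-110)
p,d,c=look([.51,-.25,0],phi,"w1",0.32)
for t in ["tongs","brush"]:
    for k in silhouettes("wrist",t)[:3]:
        v,u=np.nonzero(k["region"]); print(t,k["p"],u.mean(),v.mean(),len(u),p[k["region"]].mean(0))
p,d,c=look([.60,.14,.13],np.radians(-97),"w2",0.32)
print(monitor.current_time())
E
```

```text
-1.75 [0.52, -0.19, 0.17] [-0.43  0.7   1.78 -0.    0.66  1.31]
-1.75 [0.52, -0.35, 0.17] [-0.67  0.79  1.57 -0.    0.78  1.08]
-1.75 [0.61, 0.16, 0.3] [ 0.18  0.61  1.52 -0.    1.01  1.93]
-1.75 [0.61, 0.27, 0.3] [ 0.35  0.67  1.41 -0.    1.06  2.09]
-1.75 [0.6, 0.01, 0.35] [-0.06  0.5   1.57 -0.    1.07  1.68]
1.4 [0.52, -0.19, 0.17] [-0.43  0.7   1.78 -0.    0.66 -1.83]
1.4 [0.52, -0.35, 0.17] [-0.67  0.79  1.57 -0.    0.78 -2.06]
1.4 [0.61, 0.16, 0.3] [ 0.18  0.61  1.52 -0.    1.01 -1.21]
1.4 [0.61, 0.27, 0.3] [ 0.35  0.67  1.41 -0.    1.06 -1.05]
1.4 [0.6, 0.01, 0.35] [-0.06  0.5   1.57 -0.    1.07 -1.46]
tongs 0.7 251.3911135490949 228.04552934722983 1823 [75.27043335 83.22874383 81.73285793]
tongs 0.4 443.03043133103995 171.10505424715532 7558 [80.86702831 64.50860016 41.7441122 ]
brush 0.81 157.04577464788733 338.1619718309859 852 [ 10.49413146  43.35093897 112.58802817]
brush 0.77 403.07082152974505 421.65155807365437 353 [ 5.95750708 48.79320113 16.26345609]
brush 0.61 443.0784261597767 170.47175328991094 7523 [80.77761531 64.31131198 41.61983251]
4.5667
```

View pics/w1.png

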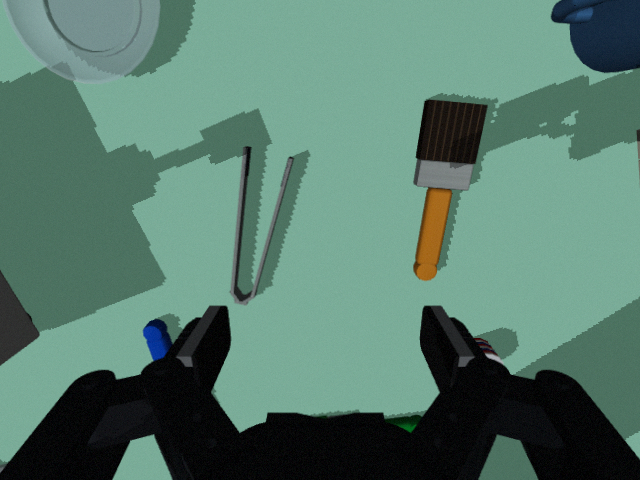

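View pics/w2.png

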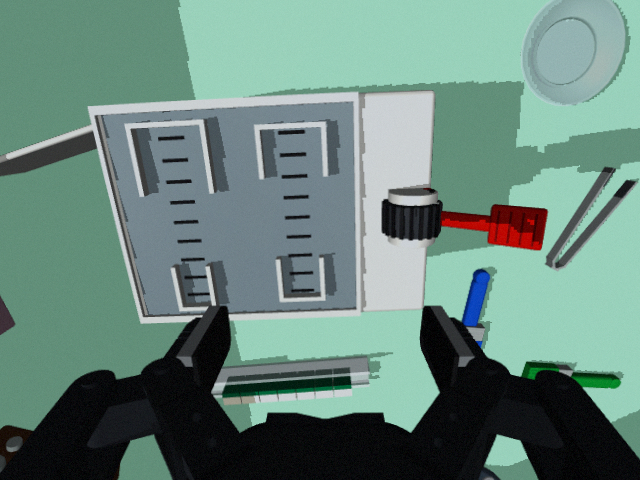

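The wrist view shows the tongs with the bow at (240,300) and jaws at (247,150)/(291,158). The brush handle end is at (426,272) and its bristles are at (452,105). The second view shows the tray ribs clearly: tongs bay head at (292,125) and tail at (302,298), brush bay head at (168,125) and tail at (196,308), lever pad at (518,228). Next I'll rectify these to metric plan views.

```bash
cat >> h.py <<'E'
def load(name):
    z=np.load(f"/tmp/{name}.npz"); return z["p"],z["d"],cam("wrist",(z["pos"],z["q"]))
def bev(p,c,o,yaw,z,hw,hh,s):
    """plan view; image right = local +x, up = local +y ; s m/px; returns image"""
    W,H=int(2*hw/s),int(2*hh/s); jj,ii=np.meshgrid(np.arange(W),np.arange(H))
    lx=(jj-W/2)*s; ly=(H/2-ii)*s
    X=np.stack([o[0]+lx*np.cos(yaw)-ly*np.sin(yaw),o[1]+lx*np.sin(yaw)+ly*np.cos(yaw),np.full_like(lx,z)],-1)
    uv=proj(c,X).reshape(H,W,2).astype(np.float32)
    return cv2.remap(p,uv[...,0],uv[...,1],cv2.INTER_LINEAR)
E
python3 - <<'E'
from h import *
p,d,c=load("w1")
v,u=np.mgrid[0:480,0:640]; X=from_depth(c,np.c_[u.ravel(),v.ravel()],d.ravel()).reshape(480,640,3)
z=X[...,2]; print("table z",np.median(z[60:140,300:400]))
def reg(box):
    a,b,e,f=box; m=np.zeros((480,640),bool); m[b:f,a:e]=True; return m
for n,box in (("tongs",(215,135,315,310)),("brush",(400,90,500,290))):
    m=reg(box)&(z>.006)&(z<.025)
    Q=X[m][:,:2].astype(np.float32); r=cv2.minAreaRect(Q); print(n,m.sum(),"z",np.percentile(X[m][:,2],[5,50,95]).round(4),"rect",np.round(r[0],4),np.round(r[1],4),round(r[2],1)); print(cv2.boxPoints(r).round(4).tolist())
p,d,c=load("w2")
X2=from_depth(c,np.c_[u.ravel(),v.ravel()],d.ravel()).reshape(480,640,3)
print("tray floor z",np.median(X2[200:240,230:270,2]),"end top",np.median(X2[120:170,375:420,2]))
for n,pt,zz in (("tray a",(89,107),.134),("b",(359,93),.134),("c",(360,315),.134),("d",(143,322),.134),("cabcorner",(433,91),.13),("cab2",(423,311),.13),("pad",(518,228),.189)):
    print(n,on_plane(c,[pt],zz).round(4), X2[pt[1],pt[0]].round(4))
E
```

```text
table z -0.0016958635585350376
tongs 1525 z [0.0074 0.0121 0.0133] rect [ 0.528  -0.1899] [0.0395 0.1407] 55.8
[[0.4587000012397766, -0.16670000553131104], [0.5751000046730042, -0.24580000340938568], [0.5972999930381775, -0.21310000121593475], [0.48089998960494995, -0.1340000033378601]]
brush 7145 z [0.0097 0.0116 0.013 ] rect [ 0.5026 -0.3507] [0.0472 0.1512] 65.3
[[0.42399999499320984, -0.34060001373291016], [0.5613999962806702, -0.40369999408721924], [0.5810999870300293, -0.36079999804496765], [0.44369998574256897, -0.2976999878883362]]
tray floor z 0.12853454781064313 end top 0.12829178372764855
tray a [[0.7225 0.3136 0.134 ]] [0.7227 0.3144 0.1328]
b [[0.7049 0.0994 0.134 ]] [0.7058 0.0982 0.1233]
c [[0.5087 0.1164 0.134 ]] [0.5074 0.1163 0.1319]
d [[0.5264 0.3277 0.134 ]] [0.5256 0.3287 0.1327]
cabcorner [[0.6997 0.0406 0.13  ]] [0.6999 0.0398 0.1273]
cab2 [[0.5029 0.0548 0.13  ]] [0.6013 0.0958 0.2882]
pad [[5.984e-01 3.000e-04 1.890e-01]] [ 5.979e-01 -4.000e-04  1.877e-01]
```

```bash
python3 - <<'E'
from h import *
p,d,c=load("w1")
def box(im,s,x0,x1,y0,y1,col):
    H,W=im.shape[:2]; f=lambda x,y:(int(round(W/2+x/s)),int(round(H/2-y/s))); cv2.rectangle(im,f(x0,y1),f(x1,y0),col,1)
s=.0004
im=np.ascontiguousarray(bev(p,c,(.528,-.1899),np.radians(-34.2),.0125,.09,.035,s))
H,W=im.shape[:2]; pts=np.array([[-70,11],[70,20],[70,-20],[-70,-11]])/1000
cv2.polylines(im,[np.int32(np.c_[W/2+pts[:,0]/s,H/2-pts[:,1]/s])],True,(255,0,0),1)
im2=np.ascontiguousarray(bev(p,c,(.5026,-.3507),np.radians(-24.7),.0125,.09,.04,s))
box(im2,s,-.076,.009,-.01,.01,(255,0,0)); box(im2,s,.009,.031,-.022,.022,(255,0,0)); box(im2,s,.031,.076,-.023,.023,(255,0,0))
cv2.imwrite("pics/bev1.png",np.vstack([im,im2])[:,:,::-1])
p,d,c=load("w2"); yaw=np.radians(-4.7)
a=np.array([[.7225,.3136],[.7049,.0994],[.5087,.1164],[.5264,.3277]]).mean(0)
Rz=np.array([[np.cos(yaw),-np.sin(yaw)],[np.sin(yaw),np.cos(yaw)]])
o=a-Rz@[0,.0315]; print("cab o",o)
s=.0004
im=np.ascontiguousarray(bev(p,c,o,yaw,.139,.12,.16,s)); im=cv2.convertScaleAbs(im,alpha=1.0)
H,W=im.shape[:2]
for y,hw,x0,x1 in ((-.022,.0175,-.075,-.036),(-.022,.0245,.036,.075),(.078,.014,-.081,-.04),(.078,.028,.026,.081)): box(im,s,x0,x1,y-hw,y+hw,(255,0,0))
cv2.imwrite("pics/bev2.png",np.rot90(im)[:,:,::-1])
E
```

```text
cab o [0.61304394 0.18288092]
```

View pics/bev1.png

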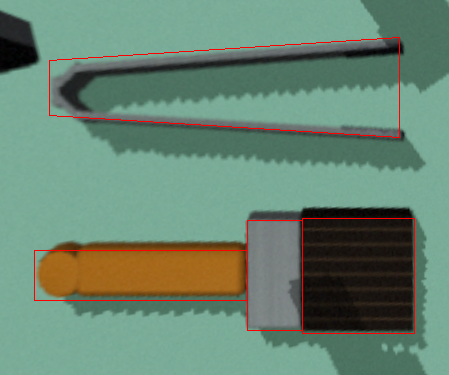

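View pics/bev2.png

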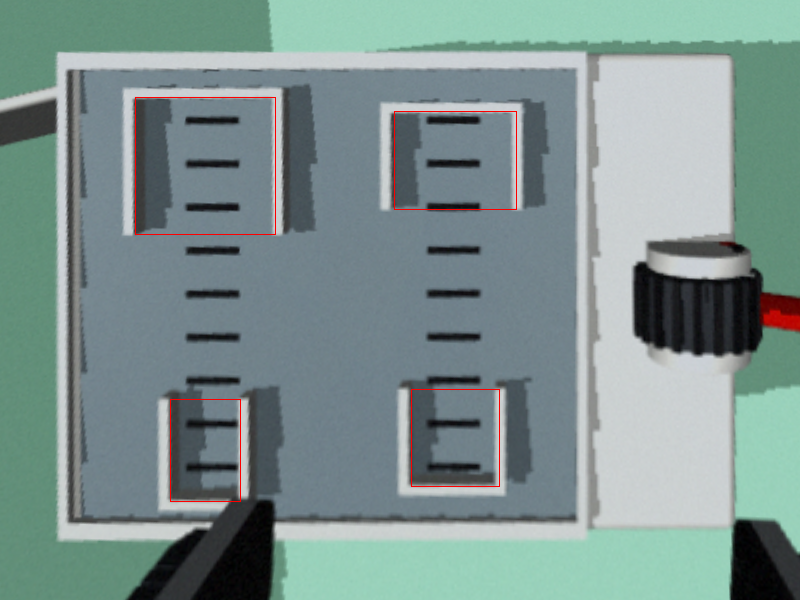

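The overlays agree with the stated sizes to about 1 mm, and so does the rib template on the tray. Next I'll pick up the tongs.

```bash
cat >> h.py <<'E'
CAB_O=np.array([.6130,.1829]); CAB_YAW=np.radians(-4.7)
def rot(a): return np.array([[np.cos(a),-np.sin(a)],[np.sin(a),np.cos(a)]])
def cabp(x,y): return CAB_O+rot(CAB_YAW)@[x,y]
def st(m): print(m,"t",round(monitor.current_time(),2),"pos",np.round(monitor.current_eef_pos(),4),"w",round(monitor.current_gripper_width(),4),"F",np.round(monitor.current_ft_force(),2))
def pick(xy,ax,h=0.1755):
    q=down(ax-np.pi/2)
    env.let_go(); env.move_pose([*xy,.25],q); 
    print("contact",env.move_linear([*xy,h],max_speed=.12,max_force=10)); st("down")
    env.grab(); st("grab"); 
    env.move_linear([*xy,h+.04],max_speed=.08); st("lift")
    env.move_linear([*xy,.42],max_speed=.25)
E
python3 - <<'E'
from look import *
ax=np.radians(-34.2); xy=np.array([.528,-.1899])+.0008*np.array([np.cos(ax),np.sin(ax)])
pick(xy,ax); st("high")
p,d=imaging.snapshot("wrist"); cv2.imwrite("pics/w3.png",p[:,:,::-1])
E
```

```text
contact False
down t 7.01 pos [ 0.529  -0.1904  0.1761] w 0.0853 F [-0.89 -0.33  0.63]
grab t 7.58 pos [ 0.5287 -0.1904  0.1762] w 0.029 F [-3.33  0.76  7.  ]
lift t 8.23 pos [ 0.5286 -0.1903  0.2155] w 0.029 F [-0.16  0.36 -1.56]
high t 9.2 pos [ 0.5284 -0.1902  0.4184] w 0.029 F [ 0.72  0.22 -1.31]
```

View pics/w3.png

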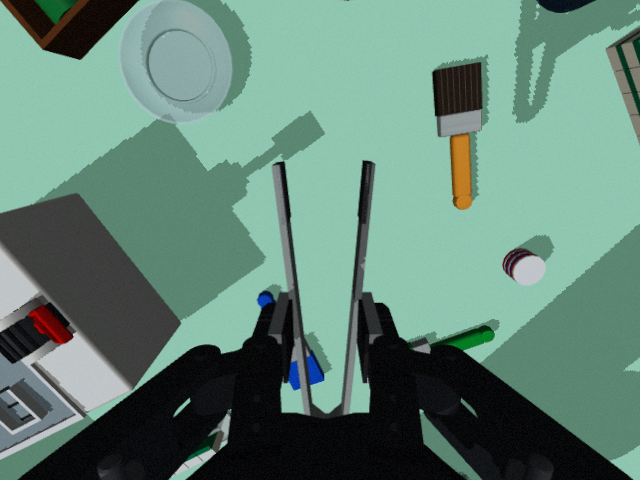

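Held symmetrically. But the 29 mm width reading is below 31 mm, so I'll check where the tongs sit along the fingers using the depth at the tips and bow.

```bash
python3 - <<'E'
from h import *
pp=pose(); p,d=imaging.snapshot("wrist"); c=cam("wrist",pp)
v,u=np.mgrid[0:480,0:640]; X=from_depth(c,np.c_[u.ravel(),v.ravel()],d.ravel())
T=R.from_quat(pp[1]).inv().apply(X-pp[0]).reshape(480,640,3)   # tool coords
m=(T[...,0]>.12)&(T[...,0]<.2)&(d>0); 
m[:155]=0
for vv in (160,162,164,168,180,200,230,260,280,400,405,410,415):
    r=np.nonzero((T[vv,:,0]>.14)&(T[vv,:,0]<.195)&(d[vv]>0)&(u[vv]>265)&(u[vv]<385))[0]
    if len(r): print(vv,r.min(),r.max(),"x",np.percentile(T[vv,r,0],[10,50,90]).round(4),"y",T[vv,r,1].min().round(4),T[vv,r,1].max().round(4),"z",np.median(T[vv,r,2]).round(4))
E
```

```text
162 277 371 x [0.1691 0.1718 0.1762] y -0.0204 0.0184 z -0.0691
164 274 374 x [0.1638 0.1655 0.1736] y -0.0204 0.0186 z -0.0689
168 272 374 x [0.1638 0.1644 0.1722] y -0.0207 0.0189 z -0.0675
180 273 373 x [0.1635 0.1644 0.1727] y -0.0205 0.0186 z -0.0629
200 275 371 x [0.1631 0.164  0.1716] y -0.02 0.018 z -0.055
230 279 367 x [0.1635 0.1645 0.1725] y -0.019 0.0171 z -0.0424
260 283 364 x [0.1632 0.1641 0.1734] y -0.0178 0.0163 z -0.0293
280 286 362 x [0.1631 0.164  0.1735] y -0.0169 0.0157 z -0.0201
400 303 350 x [0.1638 0.1643 0.1721] y -0.0111 0.0122 z 0.0456
405 303 349 x [0.1632 0.1644 0.1771] y -0.0111 0.0118 z 0.0488
410 304 349 x [0.1638 0.1723 0.177 ] y -0.0107 0.0119 z 0.06
415 311 339 x [0.1701 0.1733 0.1761] y -0.0074 0.0073 z 0.0645
```

It is centred (tips at tool z −0.070, bow at +0.069, level), so I'll place it.

```bash
cat >> h.py <<'E'
def place(xy,ax,h):
    q=down(ax-np.pi/2)
    env.move_pose([*xy,.42],q); st("over")
    env.move_linear([*xy,h+.02],max_speed=.15)
    print("contact",env.move_linear([*xy,h],max_speed=.03,max_force=6)); st("low")
    env.let_go(); st("open")
    z=monitor.current_eef_pos()[2]
    env.move_linear([*xy,z+.03],max_speed=.1); env.move_linear([*xy,.42],max_speed=.25); st("up")
E
python3 - <<'E'
from look import *
place(cabp(0,-.022),CAB_YAW,.306)
look([.60,.14,.13],np.radians(-97),"w4",0.32)
E
```

```text
over t 10.65 pos [0.6114 0.1599 0.4199] w 0.029 F [ 1.43 -0.16  0.02]
contact True
low t 12.07 pos [0.6111 0.161  0.3063] w 0.0289 F [-1.22 -0.17  3.91]
open t 12.66 pos [0.6109 0.1609 0.3056] w 0.0857 F [-0.6   0.24  0.05]
up t 13.59 pos [0.6111 0.161  0.4199] w 0.0853 F [-0.38 -0.73 -0.44]
```

View pics/w4.png

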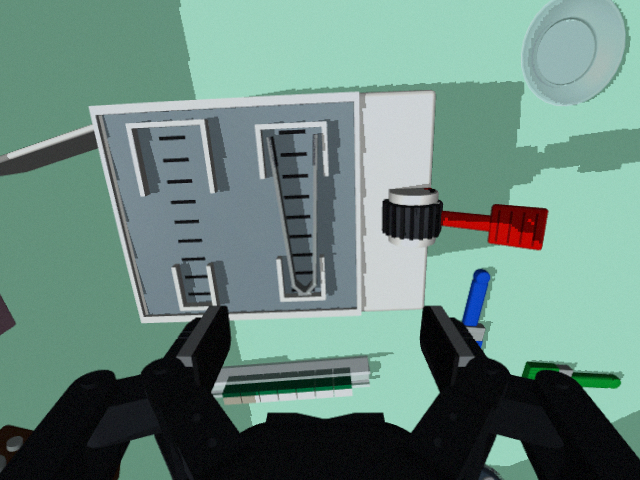

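The tongs lie between the ribs of their bay, tips at (272,137)/(317,136) and bow at (304,293). I'll check that numerically and pick the brush.

```bash
python3 - <<'E'
from look import *
p,d,c=load("w4")
v,u=np.mgrid[0:480,0:640]; X=from_depth(c,np.c_[u.ravel(),v.ravel()],d.ravel()).reshape(480,640,3)
L=(X[...,:2]-CAB_O)@rot(CAB_YAW)
m=(abs(L[...,1]+.022)<.03)&(abs(L[...,0])<.09)&(X[...,2]>.1395)&(X[...,2]<.15)
l=L[m]; z=X[m][:,2]; print(m.sum(),"x",l[:,0].min(),l[:,0].max(),"y",l[:,1].min(),l[:,1].max())
for a,b in ((-.08,-.05),(-.05,0),(0,.05),(.05,.08)):
    k=(l[:,0]>a)&(l[:,0]<b); print(a,k.sum(),np.median(z[k]).round(4),l[k][:,1].min().round(4),l[k][:,1].max().round(4))
ax=np.radians(-24.7); xy=np.array([.5026,-.3507])+rot(ax)@[-.0075,.0012]
pick(xy,ax)
pp=pose(); p,d=imaging.snapshot("wrist"); c=cam("wrist",pp); cv2.imwrite("pics/w5.png",p[:,:,::-1])
X=from_depth(c,np.c_[u.ravel(),v.ravel()],d.ravel())
T=R.from_quat(pp[1]).inv().apply(X-pp[0]).reshape(480,640,3)
for vv in list(range(130,180,6))+[200,230,260]+list(range(390,440,6)):
    r=np.nonzero((T[vv,:,0]>.14)&(T[vv,:,0]<.195)&(d[vv]>0)&(u[vv]>240)&(u[vv]<400))[0]
    if len(r): print(vv,r.min(),r.max(),"x",np.percentile(T[vv,r,0],[10,50]).round(4),"y",T[vv,r,1].min().round(4),T[vv,r,1].max().round(4),"z",np.median(T[vv,r,2]).round(4))
E
```

```text
1324 x -0.07152118224805393 0.07732509650891696 y -0.04044990400244023 0.006805008891785304
-0.08 216 0.1421 -0.0339 -0.0108
-0.05 386 0.1423 -0.0362 -0.0064
0 472 0.1423 -0.0394 0.0068
0.05 250 0.1424 -0.0404 -0.0015
contact False
down t 16.83 pos [ 0.4966 -0.3466  0.1761] w 0.0854 F [-0.12 -0.12  0.95]
grab t 17.45 pos [ 0.4964 -0.3466  0.176 ] w 0.0182 F [0.39 1.14 4.45]
lift t 18.1 pos [ 0.4962 -0.3464  0.2156] w 0.0186 F [ 1.19 -0.16 -0.5 ]
130 265 386 x [0.1637 0.1646] y -0.0226 0.0226 z -0.0816
136 266 386 x [0.1639 0.1647] y -0.0225 0.0229 z -0.0794
142 266 386 x [0.1638 0.1647] y -0.0226 0.023 z -0.0772
148 266 385 x [0.1639 0.1648] y -0.0227 0.0226 z -0.075
154 267 385 x [0.1638 0.1646] y -0.0224 0.0227 z -0.0728
160 267 385 x [0.1637 0.1646] y -0.0225 0.0231 z -0.0705
166 267 384 x [0.1636 0.1646] y -0.0227 0.0225 z -0.0683
172 268 384 x [0.164  0.1646] y -0.0224 0.0228 z -0.066
178 268 382 x [0.1637 0.1644] y -0.0227 0.0222 z -0.0637
200 268 382 x [0.1637 0.1646] y -0.023 0.0227 z -0.0549
230 270 380 x [0.1638 0.1647] y -0.0228 0.0225 z -0.0424
260 274 376 x [0.163  0.1636] y -0.0217 0.0214 z -0.0296
390 306 344 x [0.1632 0.164 ] y -0.0096 0.0094 z 0.039
396 306 343 x [0.1633 0.164 ] y -0.0097 0.0089 z 0.0427
402 306 343 x [0.1629 0.1639] y -0.0099 0.0089 z 0.0463
408 307 342 x [0.163  0.1638] y -0.0096 0.0088 z 0.0501
414 307 343 x [0.1633 0.164 ] y -0.0094 0.0092 z 0.0542
```

View pics/w5.png

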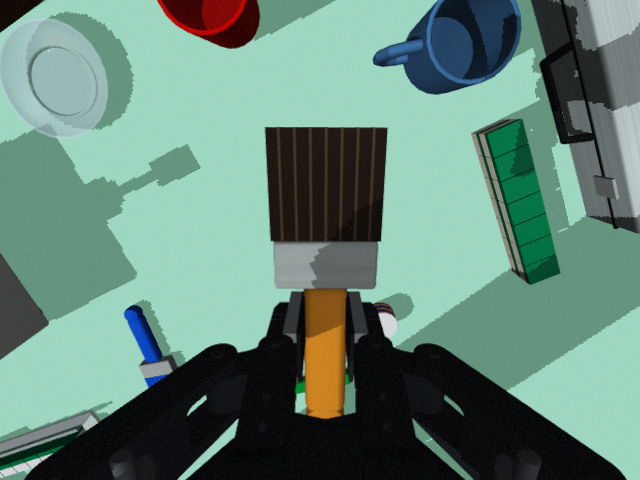

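The brush is held level, with its bristle tip at tool z −0.083 (grip about 7 mm behind its origin). The tongs check out within about 2 mm. Next I'll place the brush.

```bash
python3 - <<'E'
from look import *
st("hold"); place(cabp(-.007,.078),CAB_YAW,.306)
p,d,c=look([.60,.14,.13],np.radians(-97),"w6",0.32)
v,u=np.mgrid[0:480,0:640]; X=from_depth(c,np.c_[u.ravel(),v.ravel()],d.ravel()).reshape(480,640,3)
L=(X[...,:2]-CAB_O)@rot(CAB_YAW)
for y0,hw in ((-.022,.0225),(.078,.0265)):
  for a,b in ((-.1,-.05),(-.035,0),(0,.025),(.05,.1)):
    m=(abs(L[...,1]-y0)<hw)&(L[...,0]>a)&(L[...,0]<b)&(X[...,2]>.1395)&(X[...,2]<.15)
    l=L[m]; 
    if m.sum(): print(y0,a,m.sum(),"z",np.median(X[m][:,2]).round(4),"x",l[:,0].min().round(4),l[:,0].max().round(4),"y",l[:,1].min().round(4),l[:,1].max().round(4))
# lever pad
r=(p[...,0]>90)&(p[...,1]<40)&(p[...,2]<50)&(u>480)&(u<555)&(v>195)&(v<260)
Q=X[r]; l=L[r]; print("pad n",r.sum(),"med",np.median(Q,0).round(4),"local x",np.percentile(l[:,0],[2,98]).round(4),"y",np.percentile(l[:,1],[2,98]).round(4),"z",np.percentile(Q[:,2],[2,98]).round(4))
E
```

```text
hold t 19.12 pos [ 0.4961 -0.3464  0.4182] w 0.0183 F [ 0.15  0.25 -1.51]
over t 21.32 pos [0.6128 0.2603 0.42  ] w 0.0184 F [ 0.32  0.23 -0.46]
contact True
low t 22.75 pos [0.6123 0.2612 0.306 ] w 0.0183 F [-1.07  0.1   4.27]
open t 23.41 pos [0.6121 0.2611 0.3053] w 0.0855 F [-0.23  0.03 -0.2 ]
up t 24.35 pos [0.6123 0.2612 0.4198] w 0.0851 F [-0.65 -0.16 -0.21]
-0.022 -0.1 222 z 0.1421 x -0.0715 -0.0501 y -0.0339 -0.0109
-0.022 -0.035 269 z 0.1423 x -0.0349 -0.0001 y -0.0361 -0.0064
-0.022 0 215 z 0.1422 x 0.0 0.0249 y -0.0382 -0.0043
-0.022 0.05 248 z 0.1423 x 0.0502 0.0689 y -0.0404 -0.0016
0.078 -0.1 456 z 0.1418 x -0.0748 -0.0501 y 0.0678 0.0876
0.078 -0.035 826 z 0.1421 x -0.035 -0.0 y 0.0676 0.0873
0.078 0 1204 z 0.1422 x 0.0002 0.025 y 0.0552 0.0996
0.078 0.05 1887 z 0.1414 x 0.05 0.0825 y 0.0544 0.1013
pad n 1953 med [0.5979 0.0015 0.1866] local x [-0.0133  0.0138] y [-0.1964 -0.1641] z [0.1735 0.1967]
```

View pics/w6.png

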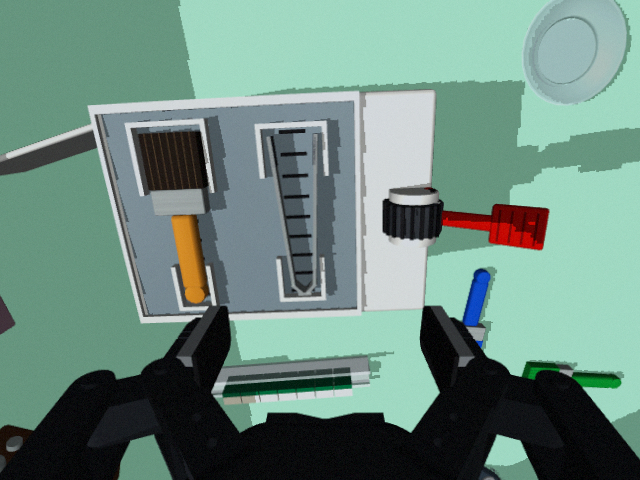

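The brush (bristles at (172,160), handle end at (195,295)) and the tongs are both in their bays, right way round. Measured ends are within about 2 mm, tops level and grippers clear. The pad centre measures local (0, −0.180) at 0.187–0.189 m, as specified. Next I'll press the lever with closed fingers, jaws along the axle.

```bash
python3 - <<'E'
from look import *
q=down(CAB_YAW)
env.grab()
env.move_pose([*cabp(0,-.181),.42],q); st("over")
env.move_linear([*cabp(0,-.181),.173+.206],max_speed=.12); st("above")
for k,(y,z) in enumerate(((-.183,.185),(-.186,.165),(-.189,.145),(-.191,.128),(-.1915,.118),(-.192,.113))):
    hit=env.move_linear([*cabp(0,y),.173+z],max_speed=.06,max_force=25); st(f"press {y} {z} {hit}")
    if hit: break
p,d=imaging.snapshot("wrist"); cv2.imwrite("pics/w7.png",p[:,:,::-1])
p,d=imaging.snapshot("scene"); cv2.imwrite("pics/s7.png",cv2.resize(p[180:400,260:560,::-1],None,fx=2.5,fy=2.5,interpolation=cv2.INTER_CUBIC))
E
```

```text
over t 27.35 pos [0.5982 0.0027 0.4201] w -0.0001 F [ 0.12  0.19 -0.44]
above t 27.84 pos [0.5983 0.0026 0.3793] w 0.0001 F [ 0.88 -0.17  0.32]
press -0.183 0.185 False t 28.34 pos [0.5981 0.0007 0.3582] w -0.0001 F [0.93 2.37 3.49]
press -0.186 0.165 False t 28.82 pos [ 0.5979 -0.0025  0.3383] w -0.0 F [ 0.93 -0.87  4.42]
press -0.189 0.145 False t 29.31 pos [ 0.5975 -0.0054  0.318 ] w 0.0 F [-0.98 -0.8   1.45]
press -0.191 0.128 False t 29.74 pos [ 0.5977 -0.0073  0.3019] w -0.0001 F [-2.64  0.94  6.65]
press -0.1915 0.118 False t 30.06 pos [ 0.5976 -0.0079  0.2916] w -0.0001 F [ 1.27 -1.16  5.71]
press -0.192 0.113 False t 30.31 pos [ 0.5977 -0.0084  0.2869] w -0.0001 F [ 0.78 -1.21  7.74]
```

View pics/w7.png

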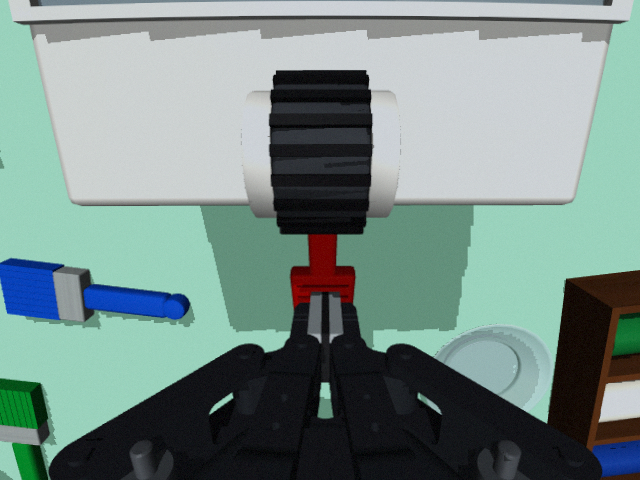

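View pics/s7.png

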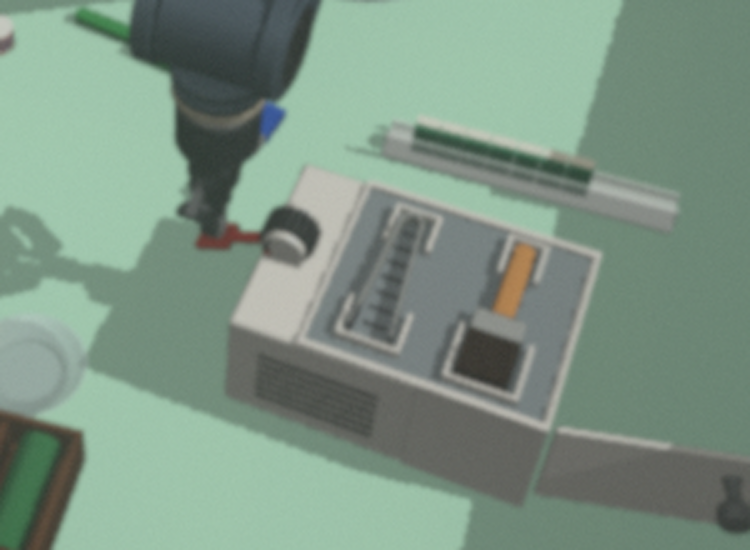

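The fingertips rest on the pad at wrist (322,290). Next I'll press on in small steps towards the end stop and watch the force.

```bash
cat >> h.py <<'E'
def lever_angle():
    pp=pose(); p,d=imaging.snapshot("wrist"); c=cam("wrist",pp); v,u=np.mgrid[0:480,0:640]
    r=(p[...,0]>70)&(p[...,1]<45)&(p[...,2]<50)&(d>0)&(abs(u-323)<40)&(v>200)&(v<330)
    X=from_depth(c,np.c_[u[r],v[r]],d[r]); L=(X[:,:2]-CAB_O)@rot(CAB_YAW)
    k=(abs(L[:,0])>.008)&(abs(L[:,0])<.0135)&(X[:,2]>.09)
    y,z=L[k,1],X[k,2]
    print("pad pts",k.sum(),"y",np.percentile(y,[5,95]).round(4),"z",np.percentile(z,[5,95]).round(4),"elev from axle",np.percentile(np.arctan2(z+.0017-.144,-(y+.116)),[20,50,80]).round(3))
    return p
E
python3 - <<'E'
from look import *
lever_angle()
for z in (.111,.109,.107,.105,.103):
    hit=env.move_linear([*cabp(0,-.192),.173+z],max_speed=.03,max_force=15); env.dwell(.1); st(f"{z} {hit}")
    F=np.mean([monitor.current_ft_force()[2] for _ in range(5)]); 
    lever_angle()
    if hit or F>22: break
E
```

```text
pad pts 712 y [-0.1886 -0.1716] z [0.1099 0.1168] elev from axle [-0.429 -0.418 -0.411]
0.111 False t 30.81 pos [ 0.5978 -0.0084  0.2852] w -0.0003 F [1.47 0.36 8.84]
pad pts 742 y [-0.1887 -0.1707] z [0.1081 0.1154] elev from axle [-0.459 -0.441 -0.435]
0.109 False t 31.21 pos [ 0.5978 -0.0083  0.2833] w -0.0001 F [0.17 0.13 7.33]
pad pts 784 y [-0.1887 -0.1697] z [0.1059 0.1141] elev from axle [-0.486 -0.466 -0.459]
0.107 False t 31.61 pos [ 0.5978 -0.0083  0.2814] w 0.0002 F [-0.    0.62 10.95]
pad pts 810 y [-0.1884 -0.1688] z [0.104  0.1129] elev from axle [-0.514 -0.487 -0.481]
0.105 False t 32.01 pos [ 0.598  -0.0083  0.2804] w 0.0 F [-2.33  1.06 19.35]
pad pts 812 y [-0.1884 -0.1685] z [0.1031 0.1123] elev from axle [-0.525 -0.496 -0.49 ]
0.103 False t 32.41 pos [ 0.5983 -0.0082  0.28  ] w -0.0002 F [-7.46  1.74 34.22]
pad pts 803 y [-0.1881 -0.1684] z [0.1032 0.1125] elev from axle [-0.524 -0.497 -0.491]
```

The end stop is reached: the lever is about 0.50 rad below level, so the dial is at about 1.11. I'll back off slightly to ease the force, hold, and check everything.

```bash
python3 - <<'E'
from look import *
env.move_linear([*cabp(0,-.192),.173+.1055],max_speed=.03); env.dwell(1.0); st("hold"); lever_angle()
env.dwell(2.0); st("hold3"); p=lever_angle(); 
print([round(monitor.current_ft_force()[2],1) for _ in range(4)])
for n in ("top","scene"):
    p,d=imaging.snapshot(n); cv2.imwrite(f"pics/{n}8.png",p[:,:,::-1])
E
```

```text
hold t 33.71 pos [ 0.5979 -0.0083  0.2805] w 0.0003 F [-1.17  0.78 16.95]
pad pts 835 y [-0.1883 -0.1685] z [0.1032 0.1124] elev from axle [-0.525 -0.496 -0.489]
hold3 t 35.76 pos [ 0.5979 -0.0083  0.2805] w -0.0001 F [-0.82  1.48 16.36]
pad pts 823 y [-0.1882 -0.1684] z [0.1034 0.1124] elev from axle [-0.522 -0.496 -0.49 ]
[np.float64(14.8), np.float64(14.8), np.float64(14.8), np.float64(14.8)]
```

View pics/scene8.png

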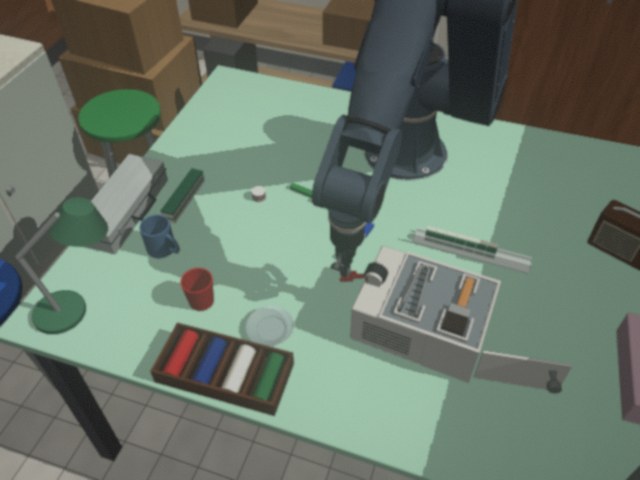

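The scene view shows the tongs (417,290) and brush (460,305) in their bays and the lever held down at (350,276). The cup (198,290), saucer (268,326), mug (157,236), rack, tile wall and chips are all where they started. Force is steady at about 15 N, so I'm handing in.

```bash
python3 - <<'E'
from look import *
job.hand_in(); st("end")
E
```

```text
the job is handed in; nothing more can be done
the job is handed in; nothing more can be done
```

The tongs and the tan-handled brush are lying in their own bays, the right way round. The dial is held at the third click with the robot still pressing, and the job was handed in at about 36 s; the hand-in gives no verdict.

- **Tongs and brush:** right after placing, every end I could measure was within about 2 mm of its bay point. The tops were level along both pieces, and the gripper had moved clear. The later scene picture shows them unmoved.
- **Lever:** I pressed it to the end stop, then eased the push. The pad measured about 0.50 rad below level, so the dial is at about 1.1, past the 0.96 needed. It was held there for more than 3 s at a steady 15–17 N. While I searched for the stop, the push at the fingertips briefly reached about 34 N.
- **Bystanders:** the cup, saucer, mug, rack, tile wall and chips look unmoved in the last scene picture, by eye only.
- **Disagreements:** the gripper read about 2 mm narrower than the nominal width on both pieces, though the tongs and brush were centred and level in the hand. The depth camera reads about 1.7 mm low on the table.

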